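Third hand at the fastening jig

ROBOT

A 6-joint arm with a two-finger parallel gripper is mounted at the origin on the work surface. World frame = base frame: x ahead of the robot, y to its left, z up, the work surface at z = 0. Lengths are in m, angles in rad, forces in N, time in s.
With the tool pointing down it reaches from about 0.325 to 0.9 m from the base axis. Payload 6.1 kg.
Tool frame: the origin (TCP) lies at the very end of the fingers, on their centre line; the grasp point (between the pads) lies 19 mm behind it; z points along the fingers, y is the line along which they close (so a half turn about z gives the same grasp; the last joint's range is limited). The gripper opens to 87 mm and grips with 3 to 60 N. Pads are 19 mm wide; open, the fingers measure 117 mm over their backs; the gripper's body (75 mm by 190 mm) begins 51 mm behind the grasp point.
Start: joints at [-1.333, 0.22, 1.526, -0, 1.395, -0.126], TCP at [0.222, -0.584, 0.223] pointing down, gripper open.
Joint ranges: [-2.98, 2.98], [-0.91, 2.08], [0.09, 2.57], [-1.24, 4.39], [0.2, 2.65], [-2.68, 2.68]. Speed limits (rad/s): [2.57, 2.57, 3.01, 3.14, 3.14, 3.14].

INTERFACE

Orientations are given as [roll, pitch, yaw] about the fixed x, y, z axes, in that order (R = Rz(yaw) Ry(pitch) Rx(roll)).
In Python, from cell import manip gives the robot as it stands. The module is installed in compiled form; this text tells all that it offers.
- The arm moves only by the tool apply_moves, never from a script. Its argument "increments" is a list of rows, each an object with "fingers": the closure in counts, from 0 (fully open) to 255 (shut); "slide": the shift along the world's x, y, z in mm, a list of three; "twist": the turn, a rotation vector about the world's x, y, z in degrees, a list of three. A call has 1 to 20 rows; each row shifts and turns the commanded pose from where the row before left it; what a row does not reach is not made up. A row lasts 1/12 s, in which the tool goes at most 41.7 mm and 7.16 degrees, less where a joint would pass 70% of its speed; a pose out of reach is approached as far as the arm can. A call is refused whole if a number of a shift passes 41.7 or a number of a turn 7.16, either way. A call with a gripper value outside its range is refused whole. The fingers move at their own pace and stop on an object; the grip force is fixed at half the most. Time passes only in rows, so rows that do not move let the fingers close. It gives the time, the measured TCP pose, the force, the opening and the grip force at its end, in the units of the state.
- manip.state(): the state, without advancing time (a new reading comes with each control period).
- manip.camera(name): name is "scene" or "top"; returns a dict with "image" (480x640x3 uint8, red, green, blue), "fx", "fy", "cx", "cy" (pixels), "pose" (4x4, takes a point from camera to world coordinates). Camera axes: x right, y down, z forward; pixel columns grow to the right and rows downward; lengths in m; the calibration is good to about 2 mm. A picture is of the moment at which its call begins. There is no depth.
- manip.job_done(): hands the job in; it is judged then, once.
Trained networks look in a picture, given as the dict that the camera call returned (one of the last four; its "shot" number tells which), for a name from the list of things; names that differ only in an ending like _2 or _b are one class to them, and where a whole thing is asked for, a point or a joint stands for the part that bears it (a point fixed in the world has none). Each returns a list of dicts, best first, with "p" (0 to 1); they miss things now and then, are a little off and sometimes report something else, mostly with a low value. They report only what shows in the picture. A call takes as long as a camera call.
- manip.search_frame(name, picture): "extent" ([left, top, right, bottom] in pixels, round what is visible of it).
The state is a dict: "time": time; "q": joint angles; "joint_velocities": joint speeds; "effort": joint torques, N m; "position": TCP position; "tcp_rot": TCP orientation; "force": force on the tool from outside, world axes, zero at the start; "torque": the same for the moment, N m; "width": opening from 0.0 (shut) to 1.0 (fully open); "grip_force": force on a finger pad.
Only numpy, scipy, OpenCV 4.12 (cv2) and the standard library are available. Lean on these libraries where they do the work, as an engineer would, in place of code of your own. Each camera call takes 0.05 s, during which the arm holds its last target. There are 200 camera calls.

TASK

Clear the two offcuts off the bed of the fastening jig into the scrap tray. Then stand the dark steel bracket flat on the bed and press its upright flange squarely and centrally against the sprung plate with a steady push of about 7.5 N, so that the plate's pointer bar stands between the two index ridges, without ever driving the plate to the end of its travel. The program finishes while still holding the bracket pressed like this, so that a colleague can drive the screws; leave the jar, the screwdriver and the mouse alone.

Things in the scene. Friction and masses are not known exactly. Their poses are not given: they have to be found in the camera images.
- jig: Jig fixed to the bench. Origin: on the bench top under the bed. Its x runs along the bed towards the plate (roughly away from the robot), y left, z up. Aluminium bed, top 6 mm above the bench, x -120 to 130, y -100 to 100 mm, open at near end and sides. Dark back wall at x 118 to 130, 66 mm high; two dark side cheeks at x 63 to 118, |y| 85 to 99, 50 mm high.
- ridges (a point): Fixed point of the jig at jig x 91, y 92 mm, midway between the two white index ridges on the top of the left cheek (3 mm thick, at jig x 83 and 99 mm, tops 56 mm above the bench). The right cheek has the same pair.
- plate: Sprung upright aluminium plate before the jig's back wall, 12 mm thick, 160 wide, 10 to 62 mm above the bench. Origin: middle of its front face (pressed on), at bed-top height. Slides along jig x only: origin at jig x 70 mm at rest, 100 at most. No preload, 0.5 N per mm: 7.5 N pushes it 15 mm in, to jig x 85 mm, with the pointer midway between the ridges.
- pointer (a point): Left end, above the left cheek, of the plate's dark pointer bar (200 mm long across the jig, 3 mm thick, 62 to 66 mm above the bench), 6 mm behind the plate's front face; moves with the plate.
- bracket: Loose dark steel bracket, 0.25 to 0.5 kg, standing on its foot beside the jig, on the side away from the tray, flange facing within 0.6 rad of world +x. Origin: centre of its underside; x points out of the flange. Foot 70 (x) by 110 mm (y), 8 thick; flange 10 thick, 110 wide, on the foot's +x edge, outer face at x = 35 mm, top at 52 mm.
- web (a point): Point on the bracket's gusset web, at bracket x -6, y 0, 33 mm above its underside: the place to grip, across y. The web is an upright rib 12 mm thick behind the middle of the flange, bracket x -33 to 25 mm, from the foot up to 52 mm.
- trunking: Offcut of white plastic trunking lying upright on the jig's bed, 45 mm (x) by 32 mm (y), 25 mm high, about 30 g, a shallow U channel open upwards with its walls along x: grip it across y. Origin: centre of its underside.
- chock: Offcut of plywood packing lying on the jig's bed, 50 mm (x) by 30 mm (y) by 24 mm high, about 25 g. Origin: centre of its underside.
- tray: Grey open scrap tray, fixed to the bench beside the jig (left or right), 170 by 170 mm outside, 50 mm high, walls and floor 5 mm. Origin: centre of its underside, z up.
- jar: Bystander: closed jar, 60 mm across and 70 mm high, standing beyond the jig. Origin: centre of its base.
- screwdriver: Bystander: screwdriver lying on the bench beyond the jig's back wall. Origin: on its underside near the middle, x towards its tip.
- mouse: Bystander: black computer mouse, 100 by 58 mm and 32 mm high, on the bench beyond the jig. Origin: centre of its underside.

How it is judged:
By the outcome, as a careful person would: the job done as asked, in the order asked, and still so for the second after the job is handed in, while the arm keeps its last pose, push and grip.
It also fails if it takes over 67 s, if anything falls off the work surface, if the arm or the gripper's body presses on something with over 40 N, if the wrist force passes 120 N, or if a joint passes its speed limit or range.

## Working session

There is one attempt and no reset: what is moved stays moved. The work goes in short steps, Python scripts to look and compute and a tool call to move; the robot and the scene stay as the last step left them, time stands still between calls to the robot, and variables do not carry over. Pictures are saved under pics/ and viewed, at most 10 in all, crops included, and the job is handed in when it is done.

Besides the shell and the picture viewer there is one more tool, called after "Emit:" as name([rows], argument=value, ...), one row to a line, values as JSON. apply_moves: Moves the arm, as the interface text tells. Its arguments: {"type":"object","properties":{"increments":{"type":"array"}},"required":["increments"]}

```bash
mkdir -p pics; cat > h.py <<'E'
from cell import manip
import numpy as np, cv2
def proj(c,P):
    T=np.linalg.inv(c["pose"]);p=np.atleast_2d(P)@T[:3,:3].T+T[:3,3]
    return np.c_[c["fx"]*p[:,0]/p[:,2]+c["cx"],c["fy"]*p[:,1]/p[:,2]+c["cy"]]
def ray(c,u,v,z):
    d=c["pose"][:3,:3]@np.array([(u-c["cx"])/c["fx"],(v-c["cy"])/c["fy"],1]);o=c["pose"][:3,3]
    return (o+d*(z-o[2])/d[2])[:2].round(4)
def save(c,n): cv2.imwrite("pics/"+n+".png",c["image"][:,:,::-1])
E
python3 - <<'E'
from h import *
for n in("top","scene"):
    c=manip.camera(n);save(c,n+"0");print(n,c["pose"].round(3).tolist(),c["fx"],c["cx"],c["cy"])
    for k in("jig","plate","bracket","trunking","chock","tray","pointer","web"):
        for r in manip.search_frame(k,c)[:2]:
            e=r["extent"];print(k,round(r["p"],2),np.round(e).tolist(),ray(c,(e[0]+e[2])/2,(e[1]+e[3])/2,.02))
print(manip.state())
E
```

```text
top [[-0.025, -0.993, 0.117, 0.486], [-1.0, 0.025, -0.001, -0.015], [-0.001, -0.117, -0.993, 0.974], [0.0, 0.0, 0.0, 1.0]] 480.0736919337613 314.25261759030894 239.44517042605986
jig 0.76 [250.0, 173.0, 361.0, 315.0] [0.5899 0.0023]
plate 0.84 [255.0, 196.0, 354.0, 222.0] [0.6608 0.0009]
bracket 0.73 [110.0, 266.0, 172.0, 323.0] [0.4979 0.3294]
trunking 0.91 [271.0, 272.0, 290.0, 296.0] [0.5102 0.0531]
trunking 0.23 [433.0, 148.0, 467.0, 200.0] [ 0.7255 -0.2954]
chock 0.64 [327.0, 264.0, 356.0, 294.0] [ 0.5188 -0.0683]
chock 0.4 [421.0, 265.0, 538.0, 371.0] [ 0.4348 -0.3366]
tray 0.65 [422.0, 266.0, 539.0, 372.0] [ 0.4338 -0.3379]
pointer 0.67 [255.0, 197.0, 357.0, 220.0] [ 0.6612 -0.0009]
pointer 0.46 [110.0, 265.0, 173.0, 323.0] [0.4987 0.3278]
web 0.78 [108.0, 271.0, 173.0, 322.0] [0.4931 0.3302]
scene [[-0.834, 0.353, -0.425, 1.041], [0.552, 0.528, -0.645, 0.708], [-0.004, -0.772, -0.635, 0.771], [0.0, 0.0, 0.0, 1.0]] 577.6779523560546 310.54762779523685 247.75278695565146
jig 0.61 [227.0, 230.0, 387.0, 338.0] [0.6036 0.0309]
plate 0.57 [253.0, 243.0, 311.0, 305.0] [ 0.6289 -0.01
[... 431 characters left out ...]
3.0, 399.0] [0.4954 0.3331]
{'time': 0.9, 'q': array([-1.33311894e+00,  2.20380891e-01,  1.52651271e+00, -4.05213668e-06,
        1.39471584e+00, -1.26106831e-01]), 'joint_velocities': array([ 0.00033098,  0.00057412,  0.00051172,  0.00052665, -0.00191097,
        0.0001167 ]), 'effort': array([ 1.10686810e-04, -4.94553101e+01, -3.87714350e+01,  6.97680772e-02,
        4.66132897e-02, -3.71899068e-05]), 'position': array([ 0.22237032, -0.58408435,  0.22254275]), 'tcp_rot': array([-3.14157550e+00,  1.84674512e-06,  3.63784925e-01]), 'force': array([-0.00785824,  0.27388377, -0.42888059]), 'torque': array([-0.01260357, -0.02921356,  0.0139182 ]), 'grip_force': 0.0, 'width': 1.0001526023707843}
```

View pics/top0.png

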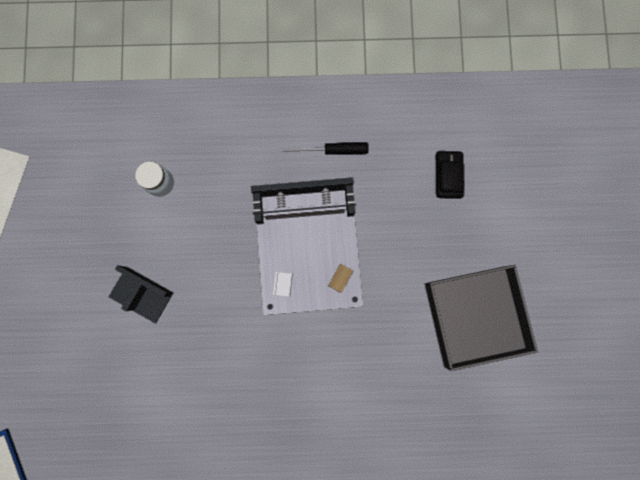

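View pics/scene0.png

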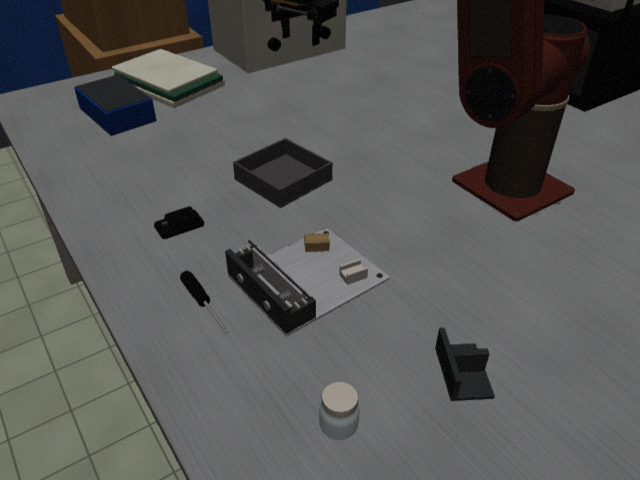

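Top view: trunking at about (283,284), chock (341,278), tray (480,317) on the right, and bracket (140,295) with its flange at the upper right. Next I'll zoom in to get the jig and bracket geometry.

```bash
python3 - <<'E'
from h import *
c=manip.camera("top");im=c["image"][:,:,::-1]
a=cv2.resize(im[172:322,242:372],None,fx=4,fy=4,interpolation=cv2.INTER_CUBIC)
b=cv2.resize(im[260:330,105:180],None,fx=3.5,fy=3.5,interpolation=cv2.INTER_CUBIC)
b=np.clip(b.astype(float)*1.8,0,255).astype(np.uint8)
o=np.zeros((600,790,3),np.uint8);o[:,:520]=a;o[:b.shape[0],525:525+b.shape[1]]=b
cv2.imwrite("pics/crop1.png",o)
hsv=cv2.cvtColor(c["image"],cv2.COLOR_RGB2HSV);g=cv2.cvtColor(c["image"],cv2.COLOR_RGB2GRAY)
roi=np.zeros_like(g);roi[230:310,262:360]=1
print(np.percentile(g[225:310,265:355],[5,50,95,99]))
for n,m,h in(("chock",(hsv[:,:,1]>90)&(roi>0)&(hsv[:,:,0]<30),.03),("trunk",(g>185)&(roi>0),.03)):
    m=m.astype(np.uint8);k,l,s,_=cv2.connectedComponentsWithStats(m)
    i=1+s[1:,4].argmax();p=np.argwhere(l==i)[:,::-1].astype(float)
    w=np.array([ray(c,u,v,h) for u,v in p],np.float32);r=cv2.minAreaRect(w*1000);print(n,s[i],r,w.mean(0))
m=np.zeros_like(g);m[255:335,100:185]=(g[255:335,100:185]<75)
k,l,s,_=cv2.connectedComponentsWithStats(m);print(s)
E
```

```text
[128. 167. 178. 207.]
chock [329 265  23  27 318] ((520.1551513671875, -65.42562866210938), (26.365339279174805, 46.646324157714844), 60.12723159790039) [ 0.52000546 -0.06543709]
trunk [276 272  15  24 293] ((510.97711181640625, 46.60354232788086), (25.385406494140625, 45.02744674682617), 83.05413818359375) [0.5110782  0.04678874]
[[     0      0    640    480 305209]
 [   109    266     64     57   1991]]
```

View pics/crop1.png

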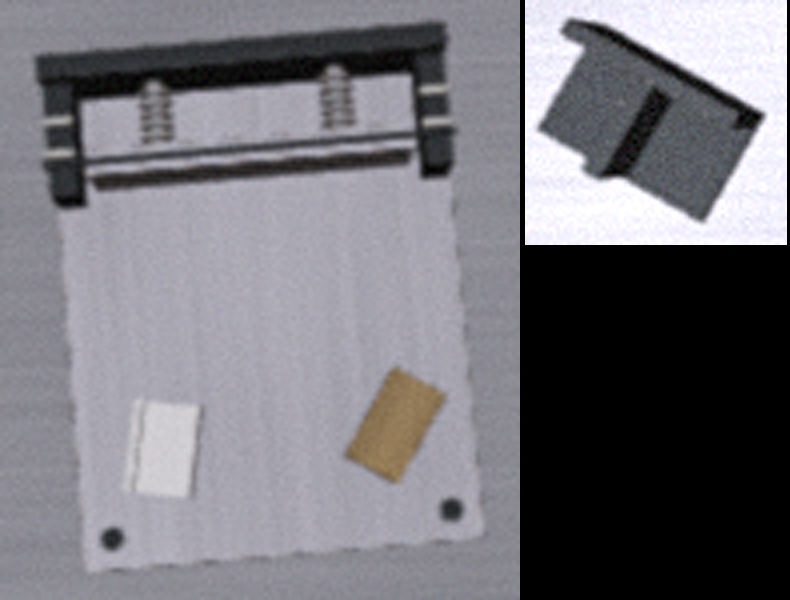

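The crop shows the near bed corners at (88,572) and (483,535), ridges at (57,121/155) and (433,89/122), and the pointer bar from (85,162) to (415,130). The chock is yawed about -30° and the trunking about -8°. Next I'll fit the poses.

```bash
cat >> h.py <<'E'
from scipy.optimize import least_squares, minimize
def W(p,Q):
    Q=np.atleast_2d(np.array(Q,float))/1000;cs,s=np.cos(p[2]),np.sin(p[2])
    return np.c_[p[0]+cs*Q[:,0]-s*Q[:,1],p[1]+s*Q[:,0]+cs*Q[:,1],Q[:,2]]
def box(x0,x1,y0,y1,z0,z1): return [(x,y,z) for x in(x0,x1) for y in(y0,y1) for z in(z0,z1)]
BR=[box(-35,35,-55,55,0,8),box(25,35,-55,55,0,52),box(-33,25,-6,6,0,52)]
def sil(c,p,boxes,dz=0,S=4):
    m=np.zeros((480*S,640*S),np.uint8)
    for b in boxes:
        b=np.array(b)+[0,0,dz];cv2.fillConvexPoly(m,cv2.convexHull(((proj(c,W(p,b))+.5)*S).astype(np.int32)),255)
    return cv2.resize(m,(640,480),interpolation=cv2.INTER_AREA)/255.
def fit(c,mask,p0,boxes,dz=0):
    f=lambda d:np.abs(sil(c,np.array(p0)+d*[.01,.01,.1],boxes,dz)-mask).sum()
    r=minimize(f,[0,0,0],method="Nelder-Mead",options=dict(initial_simplex=[[0,0,0],[1,0,0],[0,1,0],[0,0,1]],maxiter=120))
    return (np.array(p0)+r.x*[.01,.01,.1]).round(4),round(r.fun,1),mask.sum()
E
cat > fit.py <<'E'
from h import *
c=manip.camera("top");im=c["image"];g=cv2.cvtColor(im,cv2.COLOR_RGB2GRAY);hsv=cv2.cvtColor(im,cv2.COLOR_RGB2HSV)
J=[(88,572,-120,100,6),(483,535,-120,-100,6),(57,155,83,92,56),(57,121,99,92,56),(435,122,83,-92,56),(432,89,99,-92,56)]
J=np.array(J,float);px=np.c_[242+J[:,0]/4-.4,172+J[:,1]/4-.4]
r=least_squares(lambda p:(proj(c,W(p,J[:,2:]))-px).ravel(),[.59,0,.05]);print("jig",r.x.round(4),r.fun.round(1))
def reg(m,a,b,x,y):
    o=np.zeros(g.shape);o[a:b,x:y]=m[a:b,x:y];return o
print("bracket",fit(c,reg(g<78,255,335,100,185),[.497,.327,-.45],BR))
print("chock",fit(c,reg((hsv[:,:,1]>70)&(hsv[:,:,0]<30),230,310,315,360),[.52,-.065,-.53],[box(-25,25,-15,15,0,24)],6))
print("trunk",fit(c,reg(g>190,230,310,262,310),[.51,.05,-.13],[box(-22.5,22.5,-16,16,0,25)],6))
print("tray",fit(c,reg(g<125,255,380,410,550),[.434,-.337,.16],[box(-85,85,-85,85,0,50)]))
E
python3 fit.py
```

```text
jig [ 0.5774 -0.0022  0.0659] [-0.6  0.3  0.4  0.4  0.3 -0.2 -0.4  0.2  0.2 -0.5  0.1 -0.3]
bracket (array([ 0.4981,  0.3355, -0.5236]), np.float64(114.0), np.float64(1998.0))
chock (array([ 0.5208, -0.066 , -0.5147]), np.float64(56.3), np.float64(349.0))
trunk (array([ 0.5122,  0.0497, -0.1867]), np.float64(97.2), np.float64(305.0))
tray (array([ 0.4389, -0.3336,  0.1813]), np.float64(128.1), np.float64(8826.0))
```

Emit:
apply_moves([
  {"fingers":0,"slide":[15,26,-5],"twist":[0,0,-2.5]},
  {"fingers":0,"slide":[15,26,-5],"twist":[0,0,-2.5]},
  {"fingers":0,"slide":[15,26,-5],"twist":[0,0,-2.5]},
  {"fingers":0,"slide":[15,26,-5],"twist":[0,0,-2.5]},
  {"fingers":0,"slide":[15,26,-5],"twist":[0,0,-2.5]},
  {"fingers":0,"slide":[15,26,-5],"twist":[0,0,-2.5]},
  {"fingers":0,"slide":[15,26,-5],"twist":[0,0,-2.5]},
  {"fingers":0,"slide":[15,26,-5],"twist":[0,0,-2.5]},
  {"fingers":0,"slide":[15,26,-5],"twist":[0,0,-2.5]},
  {"fingers":0,"slide":[15,26,-5],"twist":[0,0,-2.5]},
  {"fingers":0,"slide":[15,26,-5],"twist":[0,0,-2.5]},
  {"fingers":0,"slide":[15,26,-5],"twist":[0,0,-2.5]},
  {"fingers":0,"slide":[15,26,-5],"twist":[0,0,-2.5]},
  {"fingers":0,"slide":[15,26,-5],"twist":[0,0,-2.5]},
  {"fingers":0,"slide":[15,26,-5],"twist":[0,0,-2.5]},
  {"fingers":0,"slide":[15,26,-5],"twist":[0,0,-2.5]},
  {"fingers":0,"slide":[15,26,-5],"twist":[0,0,-2.5]},
  {"fingers":0,"slide":[15,26,-5],"twist":[0,0,-2.5]},
  {"fingers":0,"slide":[15,26,-5],"twist":[0,0,-2.5]},
  {"fingers":0,"slide":[14,24,-5],"twist":[0,0,-2.5]},
])

```text
time: 2.67
position: [0.5222, -0.0645, 0.1226]
tcp_rot: [-3.141, -0.001, -0.511]
force: [-0.2, -0.1, 0.2]
width: 1.001
grip_force: 0.0
```

Emit:
apply_moves([
  {"fingers":0,"slide":[-1,-1,-25],"twist":[0,0,0]},
  {"fingers":0,"slide":[0,0,-25],"twist":[0,0,0]},
  {"fingers":0,"slide":[0,0,-25],"twist":[0,0,0]},
  {"fingers":0,"slide":[0,0,-20],"twist":[0,0,0]},
  {"fingers":0,"slide":[0,0,-10],"twist":[0,0,0]},
  {"fingers":0,"slide":[0,0,-6],"twist":[0,0,0]},
  {"fingers":255,"slide":[0,0,0],"twist":[0,0,0]},
  {"fingers":255,"slide":[0,0,0],"twist":[0,0,0]},
  {"fingers":255,"slide":[0,0,0],"twist":[0,0,0]},
  {"fingers":255,"slide":[0,0,0],"twist":[0,0,0]},
  {"fingers":255,"slide":[0,0,0],"twist":[0,0,0]},
  {"fingers":255,"slide":[0,0,0],"twist":[0,0,0]},
  {"fingers":255,"slide":[0,0,0],"twist":[0,0,0]},
  {"fingers":255,"slide":[0,0,0],"twist":[0,0,0]},
])

```text
time: 3.83
position: [0.5205, -0.0671, 0.0118]
tcp_rot: [-3.141, -0.0, -0.509]
force: [-0.5, 0.3, 0.0]
width: 0.481
grip_force: 0.0
```

Emit:
apply_moves([
  {"fingers":255,"slide":[0,0,0],"twist":[0,0,0]},
  {"fingers":255,"slide":[0,0,0],"twist":[0,0,0]},
  {"fingers":255,"slide":[0,0,0],"twist":[0,0,0]},
  {"fingers":255,"slide":[0,0,0],"twist":[0,0,0]},
  {"fingers":255,"slide":[0,0,20],"twist":[0,0,0]},
  {"fingers":255,"slide":[0,0,25],"twist":[0,0,0]},
  {"fingers":255,"slide":[0,0,30],"twist":[0,0,0]},
  {"fingers":255,"slide":[0,0,25],"twist":[0,0,0]},
])

```text
time: 4.5
position: [0.5203, -0.0671, 0.1128]
tcp_rot: [3.142, 0.0, -0.509]
force: [0.9, -0.4, -0.0]
width: 0.343
grip_force: 30.0
```

Gripped: the width of 0.343 is 29.8 mm. Now to the tray.

Emit:
apply_moves([
  {"fingers":255,"slide":[-5,-26,0],"twist":[0,0,4]},
  {"fingers":255,"slide":[-5,-26,0],"twist":[0,0,4]},
  {"fingers":255,"slide":[-5,-26,0],"twist":[0,0,4]},
  {"fingers":255,"slide":[-5,-26,0],"twist":[0,0,4]},
  {"fingers":255,"slide":[-5,-26,0],"twist":[0,0,4]},
  {"fingers":255,"slide":[-5,-26,0],"twist":[0,0,4]},
  {"fingers":255,"slide":[-5,-26,0],"twist":[0,0,4]},
  {"fingers":255,"slide":[-5,-26,0],"twist":[0,0,4]},
  {"fingers":255,"slide":[-4,-26,0],"twist":[0,0,4]},
  {"fingers":255,"slide":[-4,-26,0],"twist":[0,0,4]},
  {"fingers":255,"slide":[0,0,-25],"twist":[0,0,0]},
  {"fingers":255,"slide":[0,0,-25],"twist":[0,0,0]},
  {"fingers":255,"slide":[0,0,-20],"twist":[0,0,0]},
  {"fingers":255,"slide":[0,0,-10],"twist":[0,0,0]},
  {"fingers":0,"slide":[0,0,0],"twist":[0,0,0]},
  {"fingers":0,"slide":[0,0,0],"twist":[0,0,0]},
  {"fingers":0,"slide":[0,0,0],"twist":[0,0,0]},
  {"fingers":0,"slide":[0,0,0],"twist":[0,0,0]},
])

```text
time: 6.0
position: [0.4736, -0.3279, 0.0334]
tcp_rot: [3.139, -0.002, 0.19]
force: [0.6, 0.5, 0.2]
width: 0.56
grip_force: 0.0
```

Emit:
apply_moves([
  {"fingers":0,"slide":[0,0,25],"twist":[0,0,0]},
  {"fingers":0,"slide":[0,0,30],"twist":[0,0,0]},
  {"fingers":0,"slide":[0,0,25],"twist":[0,0,0]},
  {"fingers":0,"slide":[2.7,27,0],"twist":[0,0,-1.35]},
  {"fingers":0,"slide":[2.7,27,0],"twist":[0,0,-1.35]},
  {"fingers":0,"slide":[2.7,27,0],"twist":[0,0,-1.35]},
  {"fingers":0,"slide":[2.7,27,0],"twist":[0,0,-1.35]},
  {"fingers":0,"slide":[2.7,27,0],"twist":[0,0,-1.35]},
  {"fingers":0,"slide":[2.7,27,0],"twist":[0,0,-1.35]},
  {"fingers":0,"slide":[2.7,27,0],"twist":[0,0,-1.35]},
  {"fingers":0,"slide":[2.7,27,0],"twist":[0,0,-1.35]},
  {"fingers":0,"slide":[2.7,27,0],"twist":[0,0,-1.35]},
  {"fingers":0,"slide":[2.7,27,0],"twist":[0,0,-1.35]},
  {"fingers":0,"slide":[2.7,27,0],"twist":[0,0,-1.35]},
  {"fingers":0,"slide":[2.7,27,0],"twist":[0,0,-1.35]},
  {"fingers":0,"slide":[2.7,27,0],"twist":[0,0,-1.35]},
  {"fingers":0,"slide":[2.7,27,0],"twist":[0,0,-1.35]},
])

```text
time: 7.42
position: [0.5111, 0.0523, 0.1132]
tcp_rot: [-3.141, -0.003, -0.142]
force: [0.1, -1.4, 0.4]
width: 1.003
grip_force: 0.0
```

Emit:
apply_moves([
  {"fingers":0,"slide":[0,0,-25],"twist":[0,0,0]},
  {"fingers":0,"slide":[0,0,-25],"twist":[0,0,0]},
  {"fingers":0,"slide":[0,0,-25],"twist":[0,0,0]},
  {"fingers":0,"slide":[0,0,-15],"twist":[0,0,0]},
  {"fingers":0,"slide":[0,0,-10],"twist":[0,0,0]},
  {"fingers":255,"slide":[0,0,0],"twist":[0,0,0]},
  {"fingers":255,"slide":[0,0,0],"twist":[0,0,0]},
  {"fingers":255,"slide":[0,0,0],"twist":[0,0,0]},
  {"fingers":255,"slide":[0,0,0],"twist":[0,0,0]},
  {"fingers":255,"slide":[0,0,0],"twist":[0,0,0]},
  {"fingers":255,"slide":[0,0,0],"twist":[0,0,0]},
  {"fingers":255,"slide":[0,0,0],"twist":[0,0,0]},
  {"fingers":255,"slide":[0,0,0],"twist":[0,0,0]},
  {"fingers":255,"slide":[0,0,0],"twist":[0,0,0]},
  {"fingers":255,"slide":[0,0,0],"twist":[0,0,0]},
  {"fingers":255,"slide":[0,0,0],"twist":[0,0,0]},
  {"fingers":255,"slide":[0,0,0],"twist":[0,0,0]},
])

```text
time: 8.83
position: [0.5102, 0.0509, 0.0116]
tcp_rot: [3.142, 0.0, -0.141]
force: [0.1, -0.2, 2.3]
width: 0.366
grip_force: 30.0
```

Emit:
apply_moves([
  {"fingers":255,"slide":[0,0,20],"twist":[0,0,0]},
  {"fingers":255,"slide":[0,0,30],"twist":[0,0,0]},
  {"fingers":255,"slide":[0,0,30],"twist":[0,0,0]},
  {"fingers":255,"slide":[0,0,20],"twist":[0,0,0]},
  {"fingers":255,"slide":[-7.5,-28,0],"twist":[0,0,1.35]},
  {"fingers":255,"slide":[-7.5,-28,0],"twist":[0,0,1.35]},
  {"fingers":255,"slide":[-7.5,-28,0],"twist":[0,0,1.35]},
  {"fingers":255,"slide":[-7.5,-28,0],"twist":[0,0,1.35]},
  {"fingers":255,"slide":[-7.5,-28,0],"twist":[0,0,1.35]},
  {"fingers":255,"slide":[-7.5,-28,0],"twist":[0,0,1.35]},
  {"fingers":255,"slide":[-7.5,-28,0],"twist":[0,0,1.35]},
  {"fingers":255,"slide":[-7.5,-28,0],"twist":[0,0,1.35]},
  {"fingers":255,"slide":[-7.5,-28,0],"twist":[0,0,1.35]},
  {"fingers":255,"slide":[-7.5,-28,0],"twist":[0,0,1.35]},
  {"fingers":255,"slide":[-7.5,-28,0],"twist":[0,0,1.35]},
  {"fingers":255,"slide":[-7.5,-28,0],"twist":[0,0,1.35]},
  {"fingers":255,"slide":[-7.5,-28,0],"twist":[0,0,1.35]},
  {"fingers":255,"slide":[-7.5,-27,0],"twist":[0,0,1.35]},
])

```text
time: 10.33
position: [0.4045, -0.3415, 0.1114]
tcp_rot: [-3.141, 0.0, 0.19]
force: [0.6, 0.3, -0.3]
width: 0.364
grip_force: 30.0
```

Emit:
apply_moves([
  {"fingers":255,"slide":[0,0,-25],"twist":[0,0,0]},
  {"fingers":255,"slide":[0,0,-25],"twist":[0,0,0]},
  {"fingers":255,"slide":[0,0,-20],"twist":[0,0,0]},
  {"fingers":255,"slide":[0,0,-5],"twist":[0,0,0]},
  {"fingers":0,"slide":[0,0,0],"twist":[0,0,0]},
  {"fingers":0,"slide":[0,0,0],"twist":[0,0,0]},
  {"fingers":0,"slide":[0,0,0],"twist":[0,0,0]},
  {"fingers":0,"slide":[0,0,0],"twist":[0,0,0]},
  {"fingers":0,"slide":[0,0,0],"twist":[0,0,0]},
  {"fingers":0,"slide":[0,0,0],"twist":[0,0,0]},
  {"fingers":0,"slide":[0,0,25],"twist":[0,0,0]},
  {"fingers":0,"slide":[0,0,30],"twist":[0,0,0]},
  {"fingers":0,"slide":[0,0,30],"twist":[0,0,0]},
])

```text
time: 11.42
position: [0.4046, -0.3394, 0.1221]
tcp_rot: [-3.14, 0.001, 0.189]
force: [-0.4, -0.4, -1.3]
width: 0.953
grip_force: 0.0
```

Emit:
apply_moves([
  {"fingers":0,"slide":[4,28,0],"twist":[0,0,5.8]},
  {"fingers":0,"slide":[4,28,0],"twist":[0,0,5.8]},
  {"fingers":0,"slide":[4,28,0],"twist":[0,0,5.8]},
  {"fingers":0,"slide":[4,28,0],"twist":[0,0,5.8]},
  {"fingers":0,"slide":[4,28,0],"twist":[0,0,5.8]},
  {"fingers":0,"slide":[4,28,0],"twist":[0,0,5.8]},
  {"fingers":0,"slide":[4,28,0],"twist":[0,0,5.8]},
  {"fingers":0,"slide":[4,28,0],"twist":[0,0,5.8]},
  {"fingers":0,"slide":[4,28,0],"twist":[0,0,5.8]},
  {"fingers":0,"slide":[4,28,0],"twist":[0,0,5.8]},
  {"fingers":0,"slide":[4,28,0],"twist":[0,0,5.8]},
  {"fingers":0,"slide":[4,28,0],"twist":[0,0,5.8]},
  {"fingers":0,"slide":[4,28,0],"twist":[0,0,5.8]},
  {"fingers":0,"slide":[4,28,0],"twist":[0,0,5.8]},
  {"fingers":0,"slide":[4,28,0],"twist":[0,0,5.8]},
  {"fingers":0,"slide":[4,28,0],"twist":[0,0,5.8]},
  {"fingers":0,"slide":[4,28,0],"twist":[0,0,5.8]},
  {"fingers":0,"slide":[4,28,0],"twist":[0,0,5.8]},
  {"fingers":0,"slide":[4,28,0],"twist":[0,0,5.8]},
  {"fingers":0,"slide":[4,28,0],"twist":[0,0,5.8]},
])

```text
time: 13.08
position: [0.4853, 0.2215, 0.122]
tcp_rot: [3.141, 0.0, 2.219]
force: [0.9, -0.6, -0.5]
width: 1.001
grip_force: 0.0
```

```bash
python3 - <<'E'
from h import *
c=manip.camera("top");save(c,"top1");s=manip.camera("scene");save(s,"scene1")
g=cv2.cvtColor(c["image"],cv2.COLOR_RGB2GRAY)
im=c["image"][:,:,::-1]
a=cv2.resize(im[255:380,410:550],None,fx=2.8,fy=2.8);b=cv2.resize(im[255:335,100:240],None,fx=2.8,fy=2.8)
b=np.clip(b*1.8,0,255).astype(np.uint8)
p=[.4981,.3355,-.5236]
cv2.imwrite("pics/c2.png",np.vstack([a,b]))
print(manip.state()["position"],manip.state()["tcp_rot"],manip.state()["q"])
E
```

```text
[0.48559927 0.22331678 0.12223978] [ 3.13937136e+00 -3.54749987e-04  2.21994413e+00] [ 2.82716131e-01  9.93250867e-02  1.85957353e+00  1.21858369e-03
  1.18074758e+00 -3.66893530e-01]
```

View pics/c2.png

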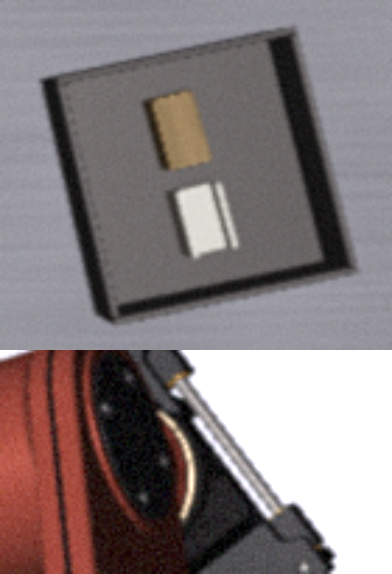

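Both offcuts lie in the tray, the chock near (178,130) and the trunking near (205,218) in the crop. The arm hides the bracket from the top camera, so I'll cross-check its pose on the first pair of pictures.

```bash
python3 - <<'E'
from h import *
t=manip.camera("top");s=manip.camera("scene")
T=cv2.imread("pics/top0.png",0);S=cv2.imread("pics/scene0.png",0)
for th in(65,75,85,95):
    mt=np.zeros(T.shape);mt[255:335,100:185]=T[255:335,100:185]<th
    ms=np.zeros(S.shape);ms[315:410,422:505]=S[315:410,422:505]<th
    print(th,fit(t,mt,[.498,.333,-.48],BR),fit(s,ms,[.498,.333,-.48],BR))
# jig check in scene
r=[0.5774,-0.0022,0.0659]
o=cv2.imread("pics/scene0.png")
for q in proj(s,W(r,[(-120,100,6),(-120,-100,6),(130,100,66),(130,-100,66),(91,92,56),(76,100,66)])): cv2.circle(o,tuple((q*4).astype(int)),4,(0,0,255),-1,shift=2)
for b,p in[(BR,[.498,.3345,-.5])]:
    for x in b: cv2.polylines(o,[cv2.convexHull(proj(s,W(p,x)).astype(np.int32))],True,(0,255,255),1)
cv2.imwrite("pics/c3.png",cv2.resize(o[220:410,215:505],None,fx=2.7,fy=2.7))
E
```

```text
65 (array([ 0.4982,  0.3342, -0.5308]), np.float64(142.2), np.float64(1963.0)) (array([ 0.4949,  0.3363, -0.5324]), np.float64(90.1), np.float64(2726.0))
75 (array([ 0.4983,  0.3346, -0.5171]), np.float64(114.4), np.float64(1990.0)) (array([ 0.4947,  0.3367, -0.5279]), np.float64(72.5), np.float64(2771.0))
85 (array([ 0.4985,  0.3352, -0.5228]), np.float64(86.7), np.float64(2031.0)) (array([ 0.4942,  0.3362, -0.5257]), np.float64(57.2), np.float64(2811.0))
95 (array([ 0.4982,  0.3351, -0.5169]), np.float64(62.9), np.float64(2068.0)) (array([ 0.4947,  0.3366, -0.5214]), np.float64(71.4), np.float64(2867.0))
```

View pics/c3.png

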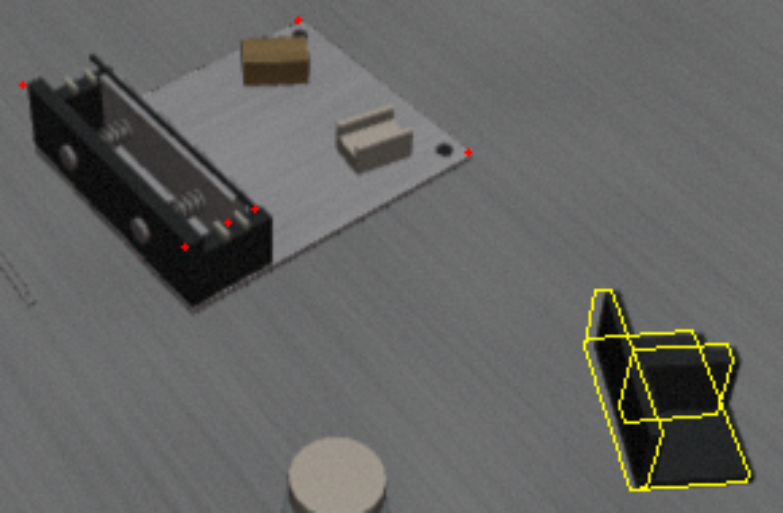

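The overlay agrees in yaw (-0.523), and the two cameras differ by about 3 mm. I'll use the average, (0.4965, 0.3357).

Emit:
apply_moves([
  {"fingers":0,"slide":[1.2,23,0],"twist":[0,0,4.6]},
  {"fingers":0,"slide":[1.2,23,0],"twist":[0,0,4.6]},
  {"fingers":0,"slide":[1.2,23,0],"twist":[0,0,4.6]},
  {"fingers":0,"slide":[1.2,23,0],"twist":[0,0,4.6]},
  {"fingers":0,"slide":[1.2,23,0],"twist":[0,0,4.6]},
  {"fingers":0,"slide":[0,0,-15],"twist":[0,0,0]},
  {"fingers":0,"slide":[0,0,-15],"twist":[0,0,0]},
])

```text
time: 13.87
position: [0.4924, 0.3352, 0.0926]
tcp_rot: [3.139, 0.002, 2.614]
force: [-0.2, 0.4, -0.2]
width: 0.995
grip_force: 0.0
```

Emit:
apply_moves([
  {"fingers":0,"slide":[-1,2,-20],"twist":[0,0,0]},
  {"fingers":0,"slide":[0,0,-20],"twist":[0,0,0]},
  {"fingers":0,"slide":[0,0,-20],"twist":[0,0,0]},
  {"fingers":0,"slide":[0,0,-10],"twist":[0,0,0]},
  {"fingers":0,"slide":[0,0,-6],"twist":[0,0,0]},
  {"fingers":0,"slide":[0,0,0],"twist":[0,0,0]},
])

```text
time: 14.37
position: [0.4896, 0.3356, 0.0144]
tcp_rot: [-3.139, -0.001, 2.614]
force: [0.1, -0.1, 0.1]
width: 0.999
grip_force: 0.0
```

Emit:
apply_moves([
  {"fingers":255,"slide":[0.5,2,0],"twist":[0,0,0]},
  {"fingers":255,"slide":[0,0,0],"twist":[0,0,0]},
  {"fingers":255,"slide":[0,0,0],"twist":[0,0,0]},
  {"fingers":255,"slide":[0,0,0],"twist":[0,0,0]},
  {"fingers":255,"slide":[0,0,0],"twist":[0,0,0]},
  {"fingers":255,"slide":[0,0,0],"twist":[0,0,0]},
  {"fingers":255,"slide":[0,0,0],"twist":[0,0,0]},
  {"fingers":255,"slide":[0,0,0],"twist":[0,0,0]},
  {"fingers":255,"slide":[0,0,0],"twist":[0,0,0]},
  {"fingers":255,"slide":[0,0,0],"twist":[0,0,0]},
  {"fingers":255,"slide":[0,0,0],"twist":[0,0,0]},
  {"fingers":255,"slide":[0,0,0],"twist":[0,0,0]},
  {"fingers":255,"slide":[0,0,0],"twist":[0,0,0]},
  {"fingers":255,"slide":[0,0,0],"twist":[0,0,0]},
  {"fingers":255,"slide":[0,0,0],"twist":[0,0,0]},
  {"fingers":255,"slide":[0,0,0],"twist":[0,0,0]},
])

```text
time: 15.7
position: [0.4907, 0.339, 0.0155]
tcp_rot: [3.141, 0.0, 2.615]
force: [0.6, 0.3, -0.7]
width: 0.137
grip_force: 30.0
```

Emit:
apply_moves([
  {"fingers":255,"slide":[0,0,10],"twist":[0,0,0]},
  {"fingers":255,"slide":[0,0,20],"twist":[0,0,0]},
  {"fingers":255,"slide":[0,0,25],"twist":[0,0,0]},
  {"fingers":255,"slide":[0,0,25],"twist":[0,0,0]},
  {"fingers":255,"slide":[0,0,20],"twist":[0,0,0]},
  {"fingers":255,"slide":[0,0,0],"twist":[0,0,0]},
  {"fingers":255,"slide":[0,0,0],"twist":[0,0,0]},
])

```text
time: 16.28
position: [0.4913, 0.3392, 0.1167]
tcp_rot: [3.14, 0.001, 2.615]
force: [-0.9, -0.2, -4.3]
width: 0.136
grip_force: 30.0
```

Emit:
apply_moves([
  {"fingers":255,"slide":[5,-20,0],"twist":[0,0,2]},
  {"fingers":255,"slide":[6.5,-23,0],"twist":[0,0,2.3]},
  {"fingers":255,"slide":[6.5,-23,0],"twist":[0,0,2.3]},
  {"fingers":255,"slide":[6.5,-23,0],"twist":[0,0,2.3]},
  {"fingers":255,"slide":[6.5,-23,0],"twist":[0,0,2.3]},
  {"fingers":255,"slide":[6.5,-23,0],"twist":[0,0,2.3]},
  {"fingers":255,"slide":[6.5,-23,0],"twist":[0,0,2.3]},
  {"fingers":255,"slide":[6.5,-23,0],"twist":[0,0,2.3]},
  {"fingers":255,"slide":[6.5,-23,0],"twist":[0,0,2.3]},
  {"fingers":255,"slide":[6.5,-23,0],"twist":[0,0,2.3]},
  {"fingers":255,"slide":[6.5,-23,0],"twist":[0,0,2.3]},
  {"fingers":255,"slide":[6.5,-23,0],"twist":[0,0,2.3]},
  {"fingers":255,"slide":[6.5,-23,0],"twist":[0,0,2.3]},
  {"fingers":255,"slide":[6.5,-23,0],"twist":[0,0,2.3]},
  {"fingers":255,"slide":[6,-22,0],"twist":[0,0,2]},
  {"fingers":255,"slide":[0,0,0],"twist":[0,0,0]},
  {"fingers":255,"slide":[0,0,0],"twist":[0,0,0]},
])

```text
time: 17.7
position: [0.5846, -0.003, 0.113]
tcp_rot: [3.141, -0.004, -3.079]
force: [-0.4, 0.2, -4.3]
width: 0.138
grip_force: 30.0
```

```bash
python3 - <<'E'
from h import *
t=manip.camera("top");save(t,"top2");s=manip.camera("scene");save(s,"scene2")
st=manip.state();print(st["position"],st["tcp_rot"],st["force"],st["torque"],st["time"])
a=cv2.resize(t["image"][165:315,225:385,::-1],None,fx=2.5,fy=2.5);b=cv2.resize(s["image"][170:340,200:400,::-1],None,fx=2,fy=2.2)
b=np.clip(b*1.8,0,255).astype(np.uint8);b=cv2.resize(b,(400,375));cv2.imwrite("pics/c4.png",np.hstack([a,b]))
E
```

```text
[ 0.58463118 -0.00151649  0.1135781 ] [ 3.14045685 -0.0035363  -3.07689477] [ 0.35258781  0.63320281 -3.05017033] [ 0.11419349 -0.1160175   0.03248469] 17.8
```

View pics/c4.png

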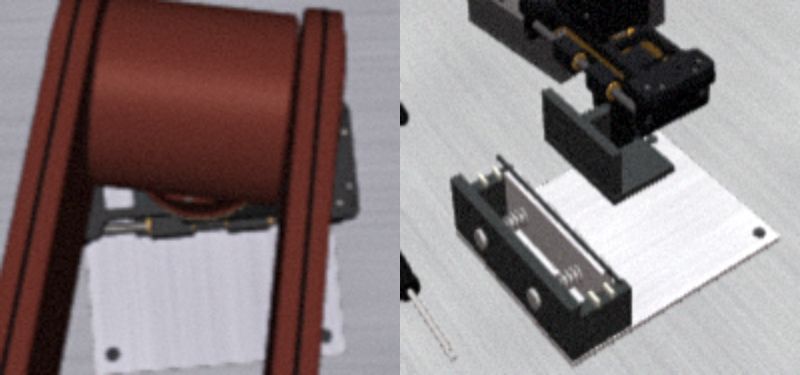

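The scene view shows the bracket level above the bed, flange facing the plate and clear of it. Lowering.

Emit:
apply_moves([
  {"fingers":255,"slide":[0,0,-20],"twist":[0,0,0]},
  {"fingers":255,"slide":[0,0,-25],"twist":[0,0,0]},
  {"fingers":255,"slide":[0,0,-20],"twist":[0,0,0]},
  {"fingers":255,"slide":[0,0,-15],"twist":[0,0,0]},
  {"fingers":255,"slide":[0,0,-6],"twist":[0,0,0]},
  {"fingers":255,"slide":[0,0,0],"twist":[0,0,0]},
  {"fingers":255,"slide":[0,0,0],"twist":[0,0,0]},
  {"fingers":255,"slide":[0,0,-2],"twist":[0,0,0]},
  {"fingers":255,"slide":[0,0,0],"twist":[0,0,0]},
])

```text
time: 18.55
position: [0.5872, -0.002, 0.0287]
tcp_rot: [-3.141, 0.002, -3.076]
force: [0.4, -0.2, -3.5]
width: 0.134
grip_force: 30.0
```

Emit:
apply_moves([
  {"fingers":255,"slide":[0,0,-1],"twist":[0,0,0]},
  {"fingers":255,"slide":[0,0,0],"twist":[0,0,0]},
  {"fingers":255,"slide":[0,0,0],"twist":[0,0,0]},
])

```text
time: 18.8
position: [0.5865, -0.0022, 0.027]
tcp_rot: [-3.141, 0.001, -3.076]
force: [0.3, -0.4, -2.6]
width: 0.136
grip_force: 30.0
```

Emit:
apply_moves([
  {"fingers":255,"slide":[0,0,-2],"twist":[0,0,0]},
  {"fingers":255,"slide":[0,0,-1],"twist":[0,0,0]},
  {"fingers":255,"slide":[0,0,0],"twist":[0,0,0]},
  {"fingers":255,"slide":[0,0,0],"twist":[0,0,0]},
])

```text
time: 19.13
position: [0.586, -0.0021, 0.0233]
tcp_rot: [3.142, -0.0, -3.076]
force: [0.3, -0.5, -2.9]
width: 0.134
grip_force: 30.0
```

Emit:
apply_moves([
  {"fingers":255,"slide":[0,0,-1],"twist":[0,0,0]},
  {"fingers":255,"slide":[0,0,0],"twist":[0,0,0]},
  {"fingers":255,"slide":[0,0,0],"twist":[0,0,0]},
])

```text
time: 19.38
position: [0.5862, -0.0021, 0.0225]
tcp_rot: [3.142, -0.0, -3.076]
force: [0.3, -0.6, -3.0]
width: 0.136
grip_force: 30.0
```

Emit:
apply_moves([
  {"fingers":255,"slide":[0,0,-1],"twist":[0,0,0]},
  {"fingers":255,"slide":[0,0,0],"twist":[0,0,0]},
  {"fingers":255,"slide":[0,0,0],"twist":[0,0,0]},
])

```text
time: 19.63
position: [0.5862, -0.0021, 0.0215]
tcp_rot: [-3.142, 0.0, -3.076]
force: [0.3, 0.6, -3.9]
width: 0.134
grip_force: 30.0
```

Emit:
apply_moves([
  {"fingers":255,"slide":[0,0,-0.5],"twist":[0,0,0]},
  {"fingers":255,"slide":[0,0,0],"twist":[0,0,0]},
  {"fingers":255,"slide":[0,0,0],"twist":[0,0,0]},
])

```text
time: 19.88
position: [0.5863, -0.0021, 0.0215]
tcp_rot: [-3.141, 0.0, -3.076]
force: [-2.3, 0.5, 1.5]
width: 0.134
grip_force: 30.0
```

Emit:
apply_moves([
  {"fingers":255,"slide":[0,0,-0.5],"twist":[0,0,0]},
  {"fingers":255,"slide":[0,0,0],"twist":[0,0,0]},
  {"fingers":255,"slide":[0,0,0],"twist":[0,0,0]},
])

```text
time: 20.13
position: [0.5862, -0.0021, 0.0215]
tcp_rot: [-3.142, -0.0, -3.076]
force: [-4.8, 0.7, 5.9]
width: 0.133
grip_force: 30.0
```

Emit:
apply_moves([
  {"fingers":255,"slide":[0,0,0.7],"twist":[0,0,0]},
  {"fingers":255,"slide":[0,0,0],"twist":[0,0,0]},
  {"fingers":255,"slide":[2,0.13,0],"twist":[0,0,0]},
  {"fingers":255,"slide":[2,0.13,0],"twist":[0,0,0]},
  {"fingers":255,"slide":[2,0.13,0],"twist":[0,0,0]},
  {"fingers":255,"slide":[2,0.13,0],"twist":[0,0,0]},
  {"fingers":255,"slide":[2,0.13,0],"twist":[0,0,0]},
  {"fingers":255,"slide":[2,0.13,0],"twist":[0,0,0]},
  {"fingers":255,"slide":[2,0.13,0],"twist":[0,0,0]},
  {"fingers":255,"slide":[0,0,0],"twist":[0,0,0]},
  {"fingers":255,"slide":[0,0,0],"twist":[0,0,0]},
  {"fingers":255,"slide":[0,0,0],"twist":[0,0,0]},
])

```text
time: 21.13
position: [0.6002, -0.0013, 0.0215]
tcp_rot: [-3.141, -0.0, -3.076]
force: [-4.4, 0.0, 5.2]
width: 0.135
grip_force: 30.0
```

Emit:
apply_moves([
  {"fingers":255,"slide":[0,0,0.5],"twist":[0,0,0]},
  {"fingers":255,"slide":[0,0,0],"twist":[0,0,0]},
  {"fingers":255,"slide":[0,0,0],"twist":[0,0,0]},
  {"fingers":255,"slide":[0,0,0],"twist":[0,0,0]},
])

```text
time: 21.47
position: [0.6003, -0.0012, 0.0215]
tcp_rot: [-3.142, 0.0, -3.076]
force: [-1.6, -1.4, -0.3]
width: 0.137
grip_force: 30.0
```

Emit:
apply_moves([
  {"fingers":255,"slide":[1,0.07,0],"twist":[0,0,0]},
  {"fingers":255,"slide":[1,0.07,0],"twist":[0,0,0]},
  {"fingers":255,"slide":[1,0.07,0],"twist":[0,0,0]},
  {"fingers":255,"slide":[0,0,0],"twist":[0,0,0]},
  {"fingers":255,"slide":[0,0,0],"twist":[0,0,0]},
])

```text
time: 21.88
position: [0.6035, -0.0009, 0.0215]
tcp_rot: [3.142, 0.001, -3.076]
force: [0.3, -0.7, -3.0]
width: 0.134
grip_force: 30.0
```

Emit:
apply_moves([
  {"fingers":255,"slide":[1,0.07,0],"twist":[0,0,0]},
  {"fingers":255,"slide":[1,0.07,0],"twist":[0,0,0]},
  {"fingers":255,"slide":[1,0.07,0],"twist":[0,0,0]},
  {"fingers":255,"slide":[0,0,0],"twist":[0,0,0]},
  {"fingers":255,"slide":[0,0,0],"twist":[0,0,0]},
])

```text
time: 22.3
position: [0.6063, -0.0007, 0.0216]
tcp_rot: [3.142, 0.0, -3.076]
force: [-0.5, 0.8, -3.4]
width: 0.138
grip_force: 30.0
```

Emit:
apply_moves([
  {"fingers":255,"slide":[1,0.07,0],"twist":[0,0,0]},
  {"fingers":255,"slide":[1,0.07,0],"twist":[0,0,0]},
  {"fingers":255,"slide":[1,0.07,0],"twist":[0,0,0]},
  {"fingers":255,"slide":[0,0,0],"twist":[0,0,0]},
  {"fingers":255,"slide":[0,0,0],"twist":[0,0,0]},
])

```text
time: 22.72
position: [0.609, -0.0005, 0.0215]
tcp_rot: [3.141, -0.0, -3.076]
force: [-1.4, -0.2, -2.3]
width: 0.133
grip_force: 30.0
```

Emit:
apply_moves([
  {"fingers":255,"slide":[1,0.07,0],"twist":[0,0,0]},
  {"fingers":255,"slide":[1,0.07,0],"twist":[0,0,0]},
  {"fingers":255,"slide":[1,0.07,0],"twist":[0,0,0]},
  {"fingers":255,"slide":[0,0,0],"twist":[0,0,0]},
  {"fingers":255,"slide":[0,0,0],"twist":[0,0,0]},
])

```text
time: 23.13
position: [0.6119, -0.0002, 0.0215]
tcp_rot: [3.141, -0.001, -3.076]
force: [-4.1, 1.5, -1.0]
width: 0.135
grip_force: 30.0
```

Emit:
apply_moves([
  {"fingers":255,"slide":[1,0.07,-0.05],"twist":[0,0,0]},
  {"fingers":255,"slide":[1,0.07,-0.05],"twist":[0,0,0]},
  {"fingers":255,"slide":[1,0.07,0],"twist":[0,0,0]},
  {"fingers":255,"slide":[1,0.07,0],"twist":[0,0,0]},
  {"fingers":255,"slide":[1,0.07,0],"twist":[0,0,0]},
  {"fingers":255,"slide":[1,0.07,0],"twist":[0,0,0]},
  {"fingers":255,"slide":[0,0,0],"twist":[0,0,0]},
  {"fingers":255,"slide":[0,0,0],"twist":[0,0,0]},
  {"fingers":255,"slide":[0,0,0],"twist":[0,0,0]},
])

```text
time: 23.88
position: [0.6169, 0.0002, 0.0215]
tcp_rot: [3.141, -0.003, -3.076]
force: [-8.8, 0.6, 1.6]
width: 0.134
grip_force: 30.0
```

```bash
cat > look.py <<'E'
from h import *
import sys,time
s=manip.camera("scene");F=[]
for _ in range(4):
    F.append(np.r_[manip.state()["force"],manip.state()["position"]]);manip.camera("scene")
print(np.mean(F,0).round(4),manip.state()["time"])
im=s["image"][:,:,::-1];a=np.clip(cv2.resize(im[225:335,220:320],None,fx=5,fy=5,interpolation=cv2.INTER_CUBIC)*1.8,0,255).astype(np.uint8)
b=np.clip(cv2.resize(im[280:320,275:325],None,fx=6,fy=6,interpolation=cv2.INTER_CUBIC)*1.8,0,255).astype(np.uint8)
o=np.zeros((550,800,3),np.uint8);o[:,:500]=a;o[:240,500:]=b;cv2.imwrite("pics/%s.png"%sys.argv[1],o)
E
python3 look.py p1
```

```text
[-8.8819e+00  4.5970e-01  2.2534e+00  6.1690e-01  2.0000e-04  2.1500e-02] 24.1333
```

View pics/p1.png

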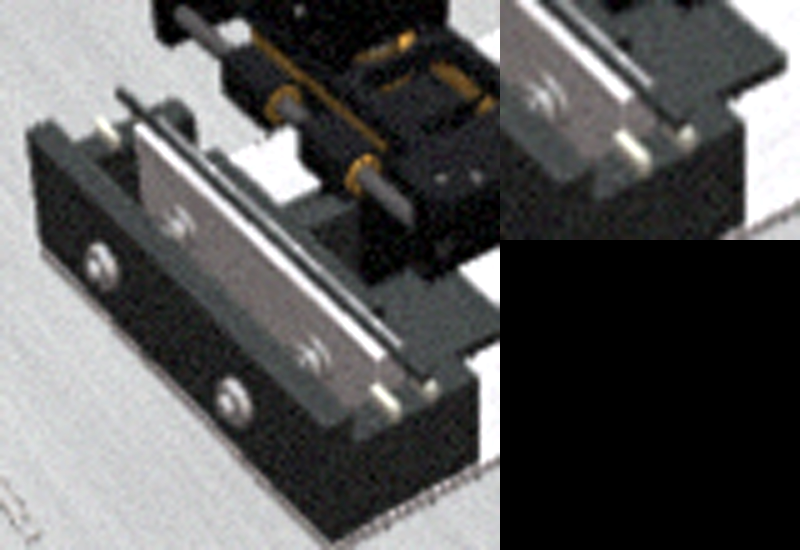

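The pointer's left end, at about (306,301) in the full image, overlaps the nearer ridge, so the plate is roughly 10 mm in. Force and position agree with that, so I'll advance about 4.5 mm more.

Emit:
apply_moves([
  {"fingers":255,"slide":[1,0.07,0.2],"twist":[0,0,0]},
  {"fingers":255,"slide":[1,0.07,0.2],"twist":[0,0,0]},
  {"fingers":255,"slide":[1,0.07,0],"twist":[0,0,0]},
  {"fingers":255,"slide":[1,0.07,0],"twist":[0,0,0]},
  {"fingers":255,"slide":[0.5,0.03,0],"twist":[0,0,0]},
  {"fingers":255,"slide":[0,0,0],"twist":[0,0,0]},
  {"fingers":255,"slide":[0,0,0],"twist":[0,0,0]},
  {"fingers":255,"slide":[0,0,0],"twist":[0,0,0]},
])

```text
time: 24.8
position: [0.6208, 0.0004, 0.0215]
tcp_rot: [3.141, -0.004, -3.076]
force: [-10.3, 0.4, 2.0]
width: 0.139
grip_force: 30.0
```

```bash
python3 look.py p2; python3 - <<'E'
from h import *
s=manip.camera("scene");p=[0.5774,-0.0022,0.0659]
f=lambda Q:((proj(s,W(p,Q))-[275,280])*6+[500,0]).round().tolist()
print("ridge near/far mid top",f([(83,92,56),(99,92,56)]))
for x in(85,88,91,94,97): print("pointer end top",x,f([(x,100,66)]))
E
```

```text
[-1.04641e+01  4.06800e-01  2.30770e+00  6.20800e-01  4.00000e-04
  2.16000e-02] 25.05
ridge near/far mid top [[667.0, 123.0], [623.0, 146.0]]
pointer end top 85 [[678.0, 116.0]]
pointer end top 88 [[669.0, 121.0]]
pointer end top 91 [[661.0, 125.0]]
pointer end top 94 [[653.0, 130.0]]
pointer end top 97 [[644.0, 134.0]]
```

View pics/p2.png

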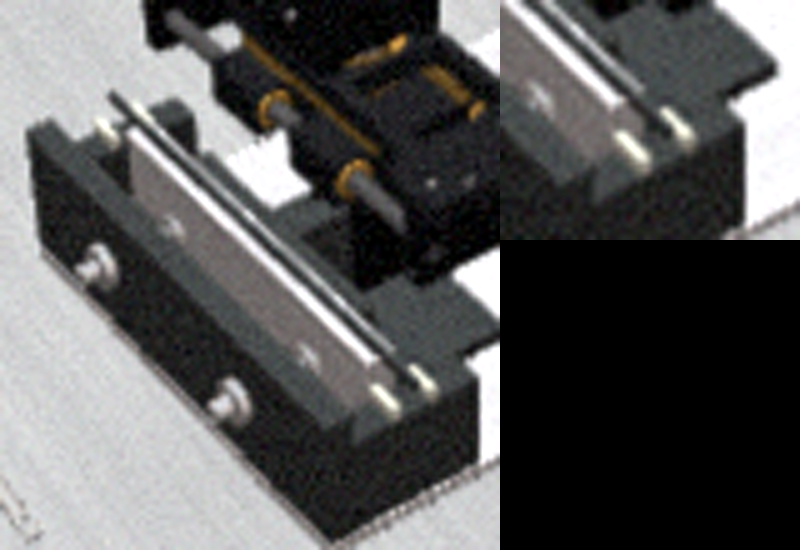

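The pointer's left end, at about (670,130) in the crop, lies midway between the ridges at (677,126) and (633,150), where the projection for jig x 91 puts it. The measured 10.4 N fits 7.5 N from the spring plus about 3 N of bed friction. Handing in.

```bash
python3 -c "
from cell import manip
print(manip.job_done())"
```

```text
the job is handed in; nothing more can be done
None
```

The job is handed in at about 25 s: both offcuts are in the tray and the arm is still holding the bracket flat and square on the plate, with the pointer midway between the ridges. The push on the plate is about 7.5 N by estimate, since the wrist read 10.4 N, of which roughly 3 N is bed friction.

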